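# Check the stop of a bench hand crimper

### The job

Check the stop screw of the hand crimper clamped in the bench stand: with the backs of the fingers, gently press its hand lever from the outside all the way in until it comes up hard against something. If the screw stops it with a gap left to the fixed grip bar, finish by keeping it pressed there so that I can gauge the gap; if the lever gets as far as the bar, let it spring back open and leave it alone. Do not pinch the lever, keep your fingers off the bar and out of the gap, and leave the vials and the hex key where they are.

Things in the scene. Friction and masses are not known exactly. Their poses are not given: they have to be found in the camera images.
- crimper: plier-type hand crimper for vial caps, clamped on its side in a fixed bench stand (steel base plate 120 x 84 x 12, aluminium column). Origin: on the table under the yoke. x: from the handles to the crimping jaws; y: from the fixed bar to the lever; z up. In this frame the two handles run towards -x in the level plane z = 95 mm, free underneath down to the table for x < -15 mm; the base plate covers x -15 to 105 mm. Nothing of it is higher than 119 mm. It does not move
- grip_bar: fixed grip bar of the crimper, to the right of the lever: round black rubber grip 16 to 18 mm thick along the crimper's x from -60 to -170 mm at y = -14 mm, z = 95 mm. Origin: on the bar's axis at the yoke (crimper frame 0, -14, 95 mm), axes as the crimper's
- stop_screw: set screw, 7 mm thick, domed tip, locked in a boss on the bar 42 mm from the yoke, pointing along the crimper's +y at the lever. Origin: its tip; axes as the crimper's. How far it stands out varies: tip at 3.7 to 11 mm in the crimper's y. Beyond about 6 mm the lever meets it before the bar; below, the lever reaches the bar. (A gap of only 1 to 4 mm at the lever's end: either ending is right.) It cannot be moved
- lever (a joint): angle of the hand lever (rad): 0 = fully open, as it rests, 0.38 rad from parallel with the bar; grows as it is pressed towards the bar; at 0.455 its end touches the bar; with the screw farthest out it stops at about 0.33. A spring pushes it open (at mid grip 2 N open, 5 N fully in); on the screw or bar it goes hard, giving about 0.01 rad more under 10 N. Let go, it swings open by itself
- lever_pivot (a point): the lever's hinge axis (upright), at height 95 mm; crimper frame (0, 14, 95 mm)
- lever_grip (a point): point on the outer side of the lever's black rubber grip, 120 mm from the hinge, at mid height; moves with the lever. x: along the lever towards the hinge; y: outwards, away from the bar; z up. The grip is round, 16 to 18 mm thick (height 87 to 103 mm), and reaches from 60 to 170 mm from the hinge. The lever is pressed along -y
- open_vial: open glass vial, 30 mm wide, 67 mm high, standing to the left of the stand; origin at the centre of its underside, z up
- sealed_vial: glass vial with a flip-off cap, 30 mm wide, 75 mm high, standing to the left of the stand; origin at the centre of its underside, z up
- set_key: hex key 41 x 92 x 5 mm lying flat on the table under the bar or just to its right; origin at the centre of its underside

How it is judged:
By the outcome, as a careful person would: the job done as asked, in the order asked, and still so for the second after the job is handed in, while the arm keeps its last pose, push and grip.
It also fails if it takes over 40 s, if anything falls off the work surface, if the arm or the gripper's body presses on something with over 40 N, if the wrist force passes 120 N, or if a joint passes its speed limit or range.

### The arm

A 6-joint arm with a two-finger parallel gripper is mounted at the origin on a cart in front of the work surface, level with it; the furniture and walls round the work are solid. World frame = base frame: x ahead of the robot, y to its left, z up, the work surface at z = 0. Lengths are in m, angles in rad, forces in N, time in s.
With the tool pointing down it reaches from about 0.25 to 0.725 m from the base axis. Payload 4 kg.
Tool frame: the origin (TCP) lies midway between the tips of the shut fingers; the grasp point (between the pads) lies 19 mm behind it; z points along the fingers, y is the line along which they close (so a half turn about z gives the same grasp; the last joint's range is limited). The gripper opens to 85 mm and grips with 20 to 120 N. Pads are 22 mm wide; open, the fingers measure 114 mm over their backs; the gripper's body (76 mm by 85 mm) begins 54 mm behind the grasp point. The pads swing forward as they close: fully open they stand 13 mm farther back than shut.
Start: joints at [1.299, 0.241, 0.005, 1.335, 0, 1.571], TCP at [0.134, 0.482, 0.231] pointing down, gripper open.
Joint ranges: [-2.72, 2.72], [-1.05, 1.87], [-1.09, 1.28], [-1.99, 2.15], [-1.42, 1.44], [-3.14, 3.14]. Speed limits (rad/s): [2.79, 2.79, 3.14, 3.14, 3.14, 3.14].

### API

Orientations are given as a unit quaternion [x, y, z, w].
In Python, from workcell import bot gives the robot as it stands. The module is installed in compiled form; this text tells all that it offers.
- The arm moves only by the tool jog_arm, never from a script. Its argument "deltas" is a list of rows, each an object with "fingers": the opening, from 0 (shut) to 1 (fully open); "delta_pos": the shift along the tool's x, y, z normalised to -1 to 1, where 1 is 300 mm, a list of three; "yaw": the turn about the tool's z normalised to -1 to 1, where 1 is pi/4 rad. A call has 1 to 12 rows; each row is the pose to reach, as a shift and turn from the pose commanded when the call began, along the tool's axes at that moment; what a row does not reach only later rows make up. A row lasts 1/10 s, in which the tool goes at most 50 mm and 8.59 degrees, less where a joint would pass 70% of its speed; a pose out of reach is approached as far as the arm can. A call with a number of a shift or a turn outside -1 to 1 is refused whole. A call with a gripper value outside its range is refused whole. The fingers move at their own pace and stop on an object; the grip force is fixed at half the most. Time passes only in rows, so rows that repeat a pose let the fingers close. It gives the time, the measured TCP pose, the force, the opening and the grip force at its end, in the units of the state.
- bot.get_obs(): the state, without advancing time (a new reading comes with each control period).
- bot.camera(name): name is "scene" or "side" or "wrist"; returns a dict with "image" (400x640x3 uint8, red, green, blue), "range_z" (400x640 float32, m along the optical axis (not along the pixel's ray), 0 where there is no reading), "fx", "fy", "cx", "cy" (pixels), "rvec" (rotation vector, rad) and "tvec" (3), from world to camera coordinates, as OpenCV has them. Camera axes: x right, y down, z forward; pixel columns grow to the right and rows downward; lengths in m; the calibration is good to about 2 mm. A picture is of the moment at which its call begins.
- bot.job_done(): hands the job in; it is judged then, once.
The state is a dict: "clock": time; "joint_pos": joint angles; "joint_vel": joint speeds; "tau": joint torques, N m; "eef_pos": TCP position; "tool_rot": TCP orientation; "ft_force": force on the tool from outside, world axes, zero at the start; "ft_torque": the same for the moment, N m; "grip_width": finger opening in m; "grasp_force": force on a finger pad.
Only numpy, scipy, OpenCV 4.12 (cv2) and the standard library are available. Lean on these libraries where they do the work, as an engineer would, in place of code of your own. Each camera call takes 0.05 s, during which the arm holds its last target. There are 200 camera calls.

## Working session

There is one attempt and no reset: what is moved stays moved. The work goes in short steps, Python scripts to look and compute and a tool call to move; the robot and the scene stay as the last step left them, time stands still between calls to the robot, and variables do not carry over. Pictures are saved under pics/ and viewed, at most 10 in all, crops included, and the job is handed in when it is done.

Besides the shell and the picture viewer there is one more tool, called by a JSON object that holds its "op" and its "data". jog_arm: Moves the arm, as the interface text tells. Scaled input: -1 to 1 covers 300 mm each way for a shift and pi/4 rad each way for a turn. Its arguments: {"type":"object","properties":{"deltas":{"type":"array","items":{"type":"object","properties":{"fingers":{"type":"number"},"delta_pos":{"type":"array","items":{"type":"number"}},"yaw":{"type":"number"}}}}},"required":["deltas"]}

```bash
mkdir -p pics
cat > h.py <<'E'
import numpy as np,cv2
from workcell import bot
def cam(n,f=None):
    c=bot.camera(n); np.savez('%s.npz'%n,**c)
    if f: cv2.imwrite('pics/'+f,cv2.cvtColor(c['image'],cv2.COLOR_RGB2BGR))
    return c
def RT(c): return cv2.Rodrigues(np.array(c['rvec'],float))[0],np.array(c['tvec'],float).ravel()
def ray(c,u,v,z):
    R,t=RT(c); o=-R.T@t; d=R.T@np.array([(u-c['cx'])/c['fx'],(v-c['cy'])/c['fy'],1.]); return o+d*(z-o[2])/d[2]
def cloud(c):
    R,t=RT(c); Z=c['range_z'].astype(float); v,u=np.mgrid[:400,:640]
    P=np.stack([(u-c['cx'])/c['fx']*Z,(v-c['cy'])/c['fy']*Z,Z],-1); W=(P-t)@R; W[Z==0]=np.nan; return W
E
python3 - <<'E'
from h import *
a=cam('scene','s1.png');b=cam('side','d1.png')
o=bot.get_obs();print(o['eef_pos'],o['tool_rot'],o['ft_force'],o['clock'])
E
```

```text
[0.13407015 0.48109299 0.23049369] [ 1.35498643e-01  9.90777071e-01 -9.46329601e-04 -1.34505883e-04] [ 0.39630217 -0.66561587  0.82102543] 0.1
```

View pics/s1.png

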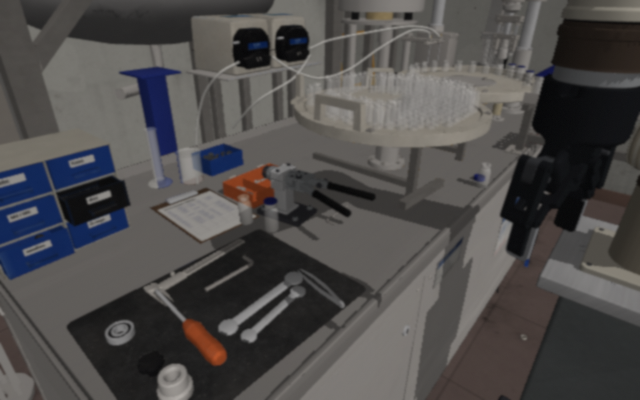

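View pics/d1.png

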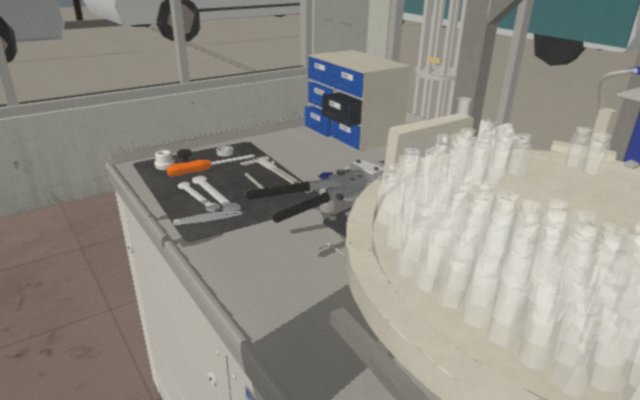

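The crimper is at scene (290,190), with two black handles at (330,204) and (352,190). The vials at (245,210) and (270,213) put the lever on the left. In the side view the lever is (278,190), the bar (300,206) and the hex key (330,248).

Run:
```python
from h import *
for n,(u0,u1,v0,v1) in (('scene',(305,380,178,220)),('side',(240,335,175,225))):
    c=dict(np.load(n+'.npz'));W=cloud(c);im=c['image']
    m=np.zeros((400,640),np.uint8);m[v0:v1,u0:u1]=(im[v0:v1,u0:u1].max(-1)<45)
    k,L,S,C=cv2.connectedComponentsWithStats(m)
    R,t=RT(c);print(n,'cam',-R.T@t)
    for i in range(1,k):
        if S[i,4]<40: continue
        P=W[L==i];P=P[~np.isnan(P[:,0])]
        P=P[(P[:,2]>.06)&(P[:,2]<.12)]
        print(S[i],len(P))
        if len(P)<15: continue
        # ray-plane version: pixel axis endpoints at z=.1
        d=P[:,:2]-P[:,:2].mean(0);e=np.linalg.svd(d,full_matrices=False)[2][0];s=d@e
        print(' mean',P.mean(0),'dir',e,'range',s.min(),s.max(),'z',np.percentile(P[:,2],[5,50,95]))
    # overhead things in work area
    Q=W.reshape(-1,3);Q=Q[(Q[:,2]>.13)&(Q[:,0]>.1)&(Q[:,0]<.75)&(abs(Q[:,1])<.6)]
    if len(Q):
        H={}
        for p in Q: H.setdefault((round(p[0],1),round(p[1],1)),[]).append(p[2])
        print({k:(len(v),round(min(v),2),round(max(v),2)) for k,v in H.items() if len(v)>20})
```

```text
scene cam [0.09822142 0.89208009 0.46598766]
[325 179  51  22 418] 372
 mean [0.51867403 0.26318319 0.0979992 ] dir [-0.99100178 -0.13384871] range -0.07301125740188814 0.05442472645120099 z [0.0904341  0.09872265 0.10309572]
[311 189  40  28 346] 322
 mean [0.51882381 0.33425803 0.09879176] dir [-0.97099144  0.23911424] range -0.0629197375456977 0.05466284566068145 z [0.09177209 0.0998086  0.1033596 ]
[305 205  12  15 109] 0
{(np.float64(0.2), np.float64(0.5)): (4620, np.float64(0.24), np.float64(0.46)), (np.float64(0.1), np.float64(0.5)): (13826, np.float64(0.24), np.float64(0.46)), (np.float64(0.4), np.float64(-0.6)): (107, np.float64(0.16), np.float64(0.26)), (np.float64(0.7), np.float64(-0.3)): (336, np.float64(0.18), np.float64(0.24)), (np.float64(0.4), np.float64(-0.5)): (458, np.float64(0.13), np.float64(0.26)), (np.float64(0.6), np.float64(-0.3)): (204, np.float64(0.23), np.float64(0.24)), (np.float64(0.7), np.float64(-0.2)): (281, np.float64(0.18), np.float64(0.24)), (np.float64(0.6), np.float64(-0.2)): (218, np.float64(0.23), np.float64(0.24)), (np.float64(0.5), np.float64
[... 2796 characters left out ...]
(0.0)): (5383, np.float64(0.16), np.float64(0.24)), (np.float64(0.6), np.float64(-0.1)): (2491, np.float64(0.2), np.float64(0.24)), (np.float64(0.5), np.float64(-0.1)): (6996, np.float64(0.18), np.float64(0.24)), (np.float64(0.7), np.float64(-0.1)): (832, np.float64(0.18), np.float64(0.18)), (np.float64(0.4), np.float64(-0.0)): (3457, np.float64(0.15), np.float64(0.24)), (np.float64(0.6), np.float64(-0.2)): (1454, np.float64(0.21), np.float64(0.24)), (np.float64(0.4), np.float64(-0.1)): (12811, np.float64(0.15), np.float64(0.24)), (np.float64(0.5), np.float64(-0.2)): (10525, np.float64(0.18), np.float64(0.24)), (np.float64(0.4), np.float64(-0.2)): (10800, np.float64(0.15), np.float64(0.24))}
```

{"op": "jog_arm", "data": {"deltas": [{"delta_pos":[-0.1,0,0],"yaw":0,"fingers":0},{"delta_pos":[-0.25,0,0],"yaw":0,"fingers":0},{"delta_pos":[-0.4,0,0],"yaw":0,"fingers":0},{"delta_pos":[-0.55,0,0],"yaw":0,"fingers":0},{"delta_pos":[-0.7,0,0],"yaw":0,"fingers":0},{"delta_pos":[-0.85,0,0],"yaw":0,"fingers":0},{"delta_pos":[-0.95,0,0],"yaw":0,"fingers":0},{"delta_pos":[-1,0,0],"yaw":0,"fingers":0},{"delta_pos":[-1,0,0],"yaw":0,"fingers":0},{"delta_pos":[-1,0,0],"yaw":0,"fingers":0}]}}

```text
clock: 1.1
eef_pos: [0.4222, 0.4012, 0.2309]
tool_rot: [0.135, 0.991, -0.0, -0.001]
ft_force: [0.2, 0.1, 0.7]
grip_width: -0.0004
grasp_force: 0.0
```

Run:
```python
from h import *
c=dict(np.load('scene.npz'))
print([ray(c,u,v,0.)[:2].round(3) for u,v in((246,223),(271,231))])
W=cloud(c);Q=W.reshape(-1,3);Q=Q[(Q[:,2]>.14)&(Q[:,2]<.3)&(Q[:,0]>.3)&(Q[:,0]<.72)&(Q[:,1]<.35)];
for x in np.arange(.3,.72,.06):
    q=Q[abs(Q[:,0]-x)<.03]; print(x.round(2),np.percentile(q[:,1],99).round(3) if len(q) else None)
o=bot.get_obs();print(o['eef_pos'],o['tool_rot'],o['ft_force'],o['grip_width'],o['clock'])
w=cam('wrist','w1.png')
```

```text
[array([0.715, 0.39 ]), array([0.647, 0.377])]
0.3 None
0.36 -0.062
0.42 0.051
0.48 0.104
0.54 0.134
0.6 0.15
0.66 0.152
[0.42217691 0.40124525 0.2308573 ] [ 1.35279525e-01  9.90807132e-01 -3.44340092e-04 -7.47821856e-04] [0.20042877 0.1412176  0.72168163] -0.00038609539698737405 1.1
```

View pics/w1.png

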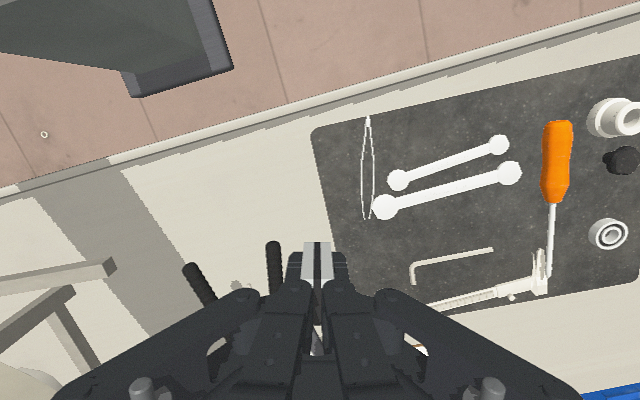

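The wrist view shows the lever's grip end at (273,243) and the bar's end at (190,268), with the fingers shut on the outer side of the lever.

Run:
```python
from h import *
c=dict(np.load('wrist.npz'));im=c['image'].max(-1)
R,t=RT(c);print(-R.T@t)
for v in (246,256,266,276,284):
    print(v,[ray(c,u,v,.097)[:2].round(4).tolist() for u in (lambda q:(q.min(),q.max()+1))(np.where(im[v,255:287]<70)[0]+255)])
for v in (270,280,290):
    q=np.where(im[v,175:225]<70)[0]+175; print(v,[ray(c,u,v,.097)[:2].round(4).tolist() for u in (q.min(),q.max()+1)])
print(ray(c,273,241,.095),ray(c,188,263,.095))
```

```text
[0.34735664 0.42257348 0.37496951]
246 [[0.4664, 0.3365], [0.4702, 0.35]]
256 [[0.4773, 0.3339], [0.4811, 0.3476]]
266 [[0.4884, 0.3313], [0.4922, 0.3451]]
276 [[0.4997, 0.3287], [0.5047, 0.3466]]
284 [[0.5088, 0.3257], [0.5138, 0.3437]]
270 [[0.4691, 0.2449], [0.474, 0.2627]]
280 [[0.4816, 0.2462], [0.4867, 0.2642]]
290 [[0.4945, 0.2476], [0.4996, 0.2658]]
[0.46393459 0.34438983 0.095     ] [0.46404976 0.25273701 0.095     ]
```

{"op": "jog_arm", "data": {"deltas": [{"delta_pos":[-0.12,0.01,0.05],"yaw":0,"fingers":0},{"delta_pos":[-0.25,0.01,0.15],"yaw":0,"fingers":0},{"delta_pos":[-0.33,0.01,0.27],"yaw":0,"fingers":0},{"delta_pos":[-0.335,0.01,0.39],"yaw":0,"fingers":0},{"delta_pos":[-0.335,0.01,0.47],"yaw":0,"fingers":0},{"delta_pos":[-0.335,0.01,0.51],"yaw":0,"fingers":0},{"delta_pos":[-0.335,0.01,0.51],"yaw":0,"fingers":0},{"delta_pos":[-0.335,0.01,0.51],"yaw":0,"fingers":0}]}}

```text
clock: 1.95
eef_pos: [0.5207, 0.3783, 0.0798]
tool_rot: [0.135, 0.991, 0.001, 0.001]
ft_force: [-0.0, 0.2, 0.4]
grip_width: -0.0004
grasp_force: 0.0
```

Run:
```python
from h import *
cam('wrist','w2.png')
s=cam('scene');cv2.imwrite('pics/s2.png',cv2.cvtColor(cv2.resize(s['image'][130:260,220:420],None,fx=3,fy=3),cv2.COLOR_RGB2BGR))
```

```text
(no output)
```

View pics/w2.png

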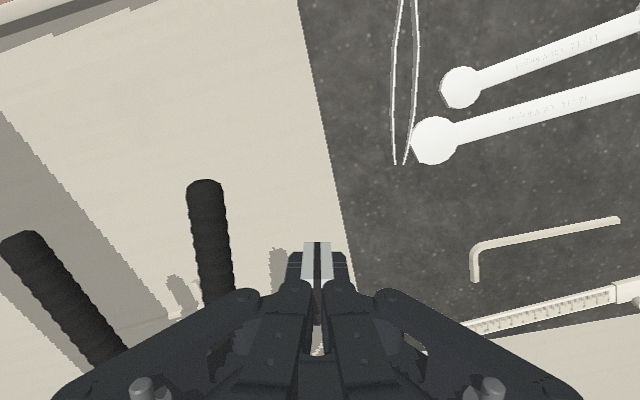

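View pics/s2.png

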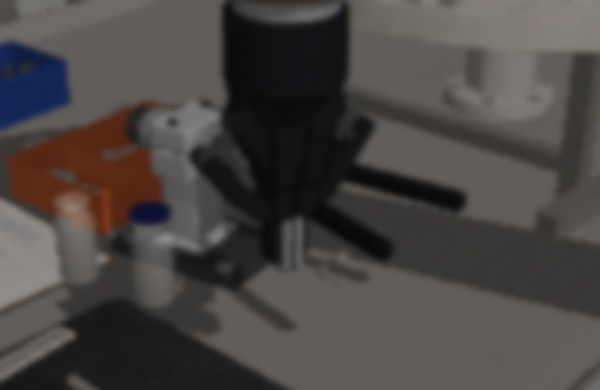

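The view agrees with the geometry: the fingers are about 20 mm outside the lever and the vials are clear. Next I press in along tool -y, turning with the lever, and stop short of the earliest possible stop.

{"op": "jog_arm", "data": {"deltas": [{"delta_pos":[0,-0.02,-0.007],"yaw":-0.02,"fingers":0},{"delta_pos":[0,-0.04,-0.007],"yaw":-0.04,"fingers":0},{"delta_pos":[0,-0.06,-0.007],"yaw":-0.05,"fingers":0},{"delta_pos":[0.001,-0.075,-0.007],"yaw":-0.06,"fingers":0},{"delta_pos":[0.002,-0.09,-0.007],"yaw":-0.09,"fingers":0},{"delta_pos":[0.003,-0.105,-0.007],"yaw":-0.13,"fingers":0},{"delta_pos":[0.004,-0.12,-0.007],"yaw":-0.17,"fingers":0},{"delta_pos":[0.005,-0.135,-0.007],"yaw":-0.21,"fingers":0},{"delta_pos":[0.005,-0.15,-0.007],"yaw":-0.26,"fingers":0},{"delta_pos":[0.005,-0.165,-0.007],"yaw":-0.3,"fingers":0},{"delta_pos":[0.004,-0.18,-0.007],"yaw":-0.34,"fingers":0},{"delta_pos":[0.003,-0.19,-0.007],"yaw":-0.38,"fingers":0}]}}

```text
clock: 3.25
eef_pos: [0.505, 0.3233, 0.0807]
tool_rot: [-0.015, 1.0, 0.001, 0.001]
ft_force: [0.5, 3.2, -1.3]
grip_width: -0.0002
grasp_force: 1.8
```

Run:
```python
from h import *
cam('wrist','w3.png');o=bot.get_obs();print(o['eef_pos'],o['tool_rot'],o['ft_force'],o['clock'])
```

```text
[0.50495688 0.32279625 0.08072007] [-1.48147309e-02  9.99889544e-01  1.11607602e-03  4.21677580e-04] [ 0.47369699  3.45497491 -0.69530023] 3.3
```

View pics/w3.png

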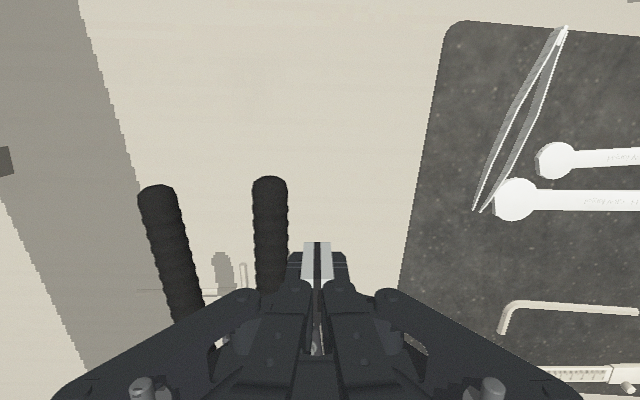

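{"op": "jog_arm", "data": {"deltas": [{"delta_pos":[0,-0.007,0],"yaw":-0.02,"fingers":0},{"delta_pos":[0,-0.014,0],"yaw":-0.04,"fingers":0},{"delta_pos":[0,-0.018,0],"yaw":-0.05,"fingers":0},{"delta_pos":[0,-0.018,0],"yaw":-0.05,"fingers":0}]}}

```text
clock: 3.7
eef_pos: [0.5044, 0.3171, 0.0806]
tool_rot: [-0.033, 0.999, 0.0, -0.0]
ft_force: [-2.2, 4.2, 2.0]
grip_width: 0.0
grasp_force: 2.0
```

{"op": "jog_arm", "data": {"deltas": [{"delta_pos":[0,-0.004,0],"yaw":-0.012,"fingers":0},{"delta_pos":[0,-0.008,0],"yaw":-0.024,"fingers":0},{"delta_pos":[0,-0.008,0],"yaw":-0.024,"fingers":0}]}}

```text
clock: 4.0
eef_pos: [0.5046, 0.3144, 0.0803]
tool_rot: [-0.043, 0.999, -0.0, -0.0]
ft_force: [-2.3, 3.3, 2.0]
grip_width: 0.0001
grasp_force: 2.1
```

{"op": "jog_arm", "data": {"deltas": [{"delta_pos":[0,-0.004,0],"yaw":-0.012,"fingers":0},{"delta_pos":[0,-0.007,0],"yaw":-0.021,"fingers":0},{"delta_pos":[0,-0.007,0],"yaw":-0.021,"fingers":0}]}}

```text
clock: 4.3
eef_pos: [0.5048, 0.3123, 0.0802]
tool_rot: [-0.051, 0.999, -0.0, -0.0]
ft_force: [-3.3, 4.2, 1.5]
grip_width: 0.0001
grasp_force: 2.2
```

{"op": "jog_arm", "data": {"deltas": [{"delta_pos":[0,-0.004,0],"yaw":-0.01,"fingers":0},{"delta_pos":[0,-0.006,0],"yaw":-0.018,"fingers":0},{"delta_pos":[0,-0.006,0],"yaw":-0.018,"fingers":0}]}}

```text
clock: 4.6
eef_pos: [0.5049, 0.3106, 0.0802]
tool_rot: [-0.058, 0.998, -0.0, -0.001]
ft_force: [-2.6, 4.9, 0.8]
grip_width: -0.0
grasp_force: 2.3
```

{"op": "jog_arm", "data": {"deltas": [{"delta_pos":[0,-0.004,0],"yaw":-0.01,"fingers":0},{"delta_pos":[0,-0.006,0],"yaw":-0.018,"fingers":0},{"delta_pos":[0,-0.006,0],"yaw":-0.018,"fingers":0}]}}

```text
clock: 4.9
eef_pos: [0.505, 0.3088, 0.0801]
tool_rot: [-0.065, 0.998, -0.0, -0.001]
ft_force: [-3.0, 3.7, 1.3]
grip_width: 0.0003
grasp_force: 2.3
```

{"op": "jog_arm", "data": {"deltas": [{"delta_pos":[0,-0.004,0],"yaw":-0.01,"fingers":0},{"delta_pos":[0,-0.006,0],"yaw":-0.018,"fingers":0},{"delta_pos":[0,-0.006,0],"yaw":-0.018,"fingers":0}]}}

```text
clock: 5.2
eef_pos: [0.5051, 0.307, 0.0801]
tool_rot: [-0.072, 0.997, -0.0, -0.001]
ft_force: [-3.7, 4.5, 0.6]
grip_width: -0.0001
grasp_force: 2.4
```

{"op": "jog_arm", "data": {"deltas": [{"delta_pos":[0,-0.004,0],"yaw":-0.01,"fingers":0},{"delta_pos":[0,-0.006,0],"yaw":-0.018,"fingers":0},{"delta_pos":[0,-0.006,0],"yaw":-0.018,"fingers":0}]}}

```text
clock: 5.5
eef_pos: [0.5052, 0.3052, 0.08]
tool_rot: [-0.079, 0.997, -0.0, -0.001]
ft_force: [-4.2, 4.4, -0.1]
grip_width: -0.0004
grasp_force: 2.4
```

{"op": "jog_arm", "data": {"deltas": [{"delta_pos":[0,-0.004,0],"yaw":-0.01,"fingers":0},{"delta_pos":[0,-0.005,0],"yaw":-0.015,"fingers":0},{"delta_pos":[0,-0.005,0],"yaw":-0.015,"fingers":0}]}}

```text
clock: 5.8
eef_pos: [0.5054, 0.3038, 0.08]
tool_rot: [-0.085, 0.996, 0.0, -0.001]
ft_force: [-4.1, 4.5, 0.2]
grip_width: -0.0001
grasp_force: 2.5
```

Run:
```python
from h import *
cam('wrist','w4.png');o=bot.get_obs();print(o['eef_pos'],o['tool_rot'],o['ft_force'],o['clock'])
```

```text
[0.50541756 0.30382548 0.07999643] [-8.47540093e-02  9.96401480e-01  2.74910057e-05 -9.20773974e-04] [-2.62433695  4.25574038  1.28864654] 5.85
```

View pics/w4.png

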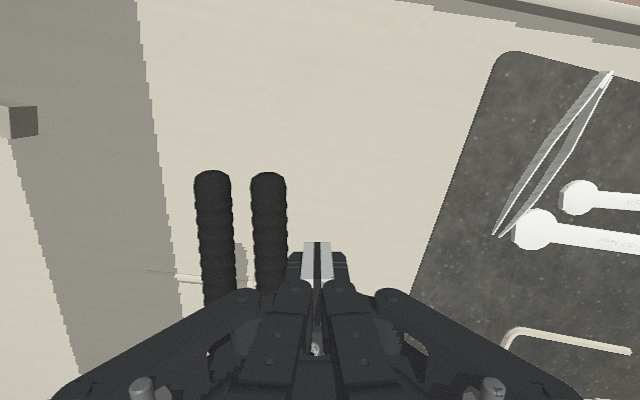

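The lever end (270,180) and bar end (212,178) are still about 20 px (9 mm) apart. There is no hard stop yet, so I keep pressing.

{"op": "jog_arm", "data": {"deltas": [{"delta_pos":[0,-0.003,0],"yaw":-0.01,"fingers":0},{"delta_pos":[0,-0.005,0],"yaw":-0.015,"fingers":0},{"delta_pos":[0,-0.005,0],"yaw":-0.015,"fingers":0}]}}

```text
clock: 6.15
eef_pos: [0.5055, 0.3023, 0.08]
tool_rot: [-0.091, 0.996, 0.0, -0.001]
ft_force: [-3.8, 5.1, 0.8]
grip_width: -0.0
grasp_force: 2.6
```

{"op": "jog_arm", "data": {"deltas": [{"delta_pos":[0,-0.003,0],"yaw":-0.01,"fingers":0},{"delta_pos":[0,-0.005,0],"yaw":-0.015,"fingers":0},{"delta_pos":[0,-0.005,0],"yaw":-0.015,"fingers":0}]}}

```text
clock: 6.45
eef_pos: [0.5057, 0.3008, 0.0799]
tool_rot: [-0.097, 0.995, 0.0, -0.001]
ft_force: [-4.7, 4.7, 1.0]
grip_width: 0.0001
grasp_force: 2.6
```

{"op": "jog_arm", "data": {"deltas": [{"delta_pos":[0,-0.003,0],"yaw":-0.008,"fingers":0},{"delta_pos":[0,-0.004,0],"yaw":-0.012,"fingers":0},{"delta_pos":[0,-0.004,0],"yaw":-0.012,"fingers":0}]}}

```text
clock: 6.75
eef_pos: [0.5058, 0.2998, 0.0799]
tool_rot: [-0.101, 0.995, 0.0, -0.001]
ft_force: [-3.7, 4.4, 0.6]
grip_width: -0.0002
grasp_force: 2.8
```

{"op": "jog_arm", "data": {"deltas": [{"delta_pos":[0,-0.003,0],"yaw":-0.008,"fingers":0},{"delta_pos":[0,-0.004,0],"yaw":-0.012,"fingers":0},{"delta_pos":[0,-0.004,0],"yaw":-0.012,"fingers":0}]}}

```text
clock: 7.05
eef_pos: [0.5058, 0.2992, 0.08]
tool_rot: [-0.106, 0.994, 0.001, -0.001]
ft_force: [-4.9, 6.9, 0.5]
grip_width: -0.0
grasp_force: 3.6
```

{"op": "jog_arm", "data": {"deltas": [{"delta_pos":[0,-0.003,0],"yaw":0,"fingers":0},{"delta_pos":[0,-0.003,0],"yaw":0,"fingers":0}]}}

```text
clock: 7.25
eef_pos: [0.5058, 0.2989, 0.08]
tool_rot: [-0.106, 0.994, 0.001, -0.002]
ft_force: [-5.9, 7.8, 0.0]
grip_width: 0.0005
grasp_force: 4.3
```

Run:
```python
from h import *
c=cam('wrist');o=bot.get_obs();print(o['eef_pos'],o['ft_force'],o['clock'])
cv2.imwrite('pics/w5.png',cv2.cvtColor(cv2.resize(c['image'][150:310,170:330],None,fx=3.7,fy=3.7,interpolation=cv2.INTER_NEAREST),cv2.COLOR_RGB2BGR))
im=c['image'].max(-1)
for v in range(180,290,10):
    r=im[v,190:290]; print(v,''.join('#' if x<75 else '.' for x in r))
```

```text
[0.5058266  0.29887479 0.07995224] [-5.45861556  7.26986724  1.43850676] 7.3
180 .....................###################################......#################################.....
190 ....................####################################.....####################################...
200 ....................#####################################.....##################################....
210 .....................###################################.......#################################....
220 .....................###################################......####################################..
230 .....................####################################.......#################################...
240 ......................##################################.........################################...
250 ......................#################################.........##################################..
260 ......................##################################.........###################################
270 ......................##################################..........##################################
280 .......................#################################..........##################################
```

View pics/w5.png

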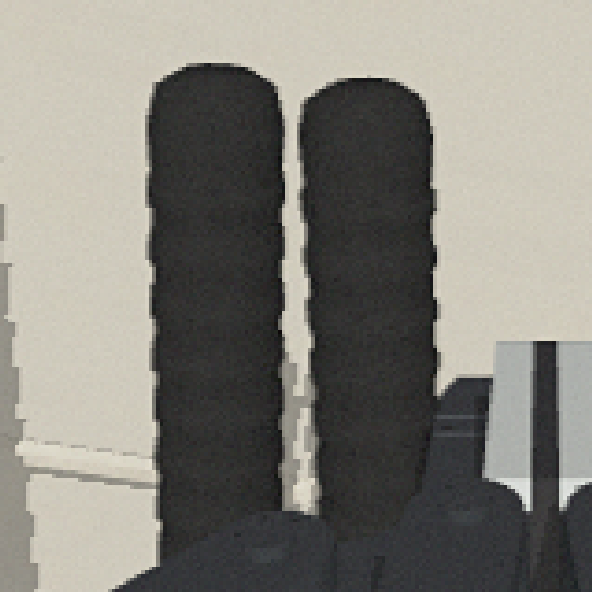

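The gap at the lever's end is about 5 px (2.5 mm) and the force is rising, so it seems to be on the screw. I'll press slightly more to confirm that it is hard.

{"op": "jog_arm", "data": {"deltas": [{"delta_pos":[0,-0.003,0],"yaw":0,"fingers":0},{"delta_pos":[0,-0.005,0],"yaw":0,"fingers":0},{"delta_pos":[0,-0.005,0],"yaw":0,"fingers":0},{"delta_pos":[0,-0.005,0],"yaw":0,"fingers":0}]}}

```text
clock: 7.7
eef_pos: [0.5059, 0.2984, 0.08]
tool_rot: [-0.107, 0.994, 0.002, -0.002]
ft_force: [-5.7, 9.8, 1.3]
grip_width: -0.0002
grasp_force: 5.5
```

Run:
```python
from h import *
c=cam('wrist');o=bot.get_obs();print(o['eef_pos'],o['ft_force'],o['clock'])
im=c['image'].max(-1)
for v in range(180,290,10):
    r=im[v,190:290]; print(v,''.join('#' if x<75 else '.' for x in r))
```

```text
[0.50585999 0.29841433 0.08000751] [-5.8018255  10.17672749 -0.24241198] 7.75
180 ......................###################################.....#################################.....
190 ......................###################################....####################################...
200 .....................#####################################....##################################....
210 .......................##################################......#################################....
220 ......................###################################.....####################################..
230 ......................####################################......#################################...
240 .......................##################################........################################...
250 .......................#################################........##################################..
260 .......................##################################........###################################
270 ........................#################################.........##################################
280 ........................#################################.........##################################
```

The 1.5 mm further command moved the lever only 0.5 mm while the force rose about 2.5 N. It is hard on the screw, with a gap of about 2 mm to the bar, so I hold here and hand in.

```bash
python3 -c "
from workcell import bot
print(bot.job_done())"
```

```text
the job is handed in; nothing more can be done
None
```

The lever came up hard on the stop screw with about 2 mm left to the grip bar at its end, and I am keeping it pressed there at about 12 N so you can gauge the gap; the job is handed in.

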